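# Find and shim the rocking corner of a jig plate

## Robot

A 6-joint arm with a two-finger parallel gripper is mounted at the origin on the work surface. World frame = base frame: x ahead of the robot, y to its left, z up, the work surface at z = 0. Lengths are in mm, angles in degrees, forces in N, time in s.
With the tool pointing down it reaches from about 350 to 850 mm from the base axis. Payload 8.1 kg.
Tool frame: the origin (TCP) lies at the very end of the fingers, on their centre line; the grasp point (between the pads) lies r.tcp_to_grasp behind it (r.tcp_to_grasp is the distance from the TCP to the grasp point, in mm); z points along the fingers, y is the line along which they close (so a half turn about z gives the same grasp; the last joint's range is limited). The gripper opens to 85 mm and grips with 20 to 120 N. Pads are 22 mm wide; open, the fingers measure 114 mm over their backs; the gripper's body (76 mm by 85 mm) begins 54 mm behind the grasp point. The pads swing forward as they close: fully open they stand 13 mm farther back than shut.
Start: joints at [58.476, 7.471, 85.268, -0, 87.261, -4.893], TCP at [268.927, 536.362, 231.292] pointing down, gripper open.
Joint ranges: [-169.43, 169.43], [-51.17, 129.36], [1.28, 143.12], [-76.62, 256.62], [0, 156.53], [-152.29, 152.29]. Speed limits (degrees/s): [136.94, 136.94, 159.86, 180, 180, 180].

## Interface

Orientations are given as [roll, pitch, yaw] about the fixed x, y, z axes, in that order (R = Rz(yaw) Ry(pitch) Rx(roll)).
In Python, from bench import sense, viewer, order, r gives the robot as it stands.
- The arm moves only by the tool carry_out, never from a script. Its argument "increments" is one flat list of numbers, 7 for each row, row after row: the shift along the tool's x, y, z as a fraction of full scale, then the turn, a rotation vector about the tool's x, y, z as a fraction of full scale, then the opening, from -1 (shut) to 1 (fully open). A call has exactly 10 rows; each row is the pose to reach, as a shift and turn from the pose commanded when the call began, along the tool's axes at that moment, turning the shorter way round; what a row does not reach only later rows make up. Full scale, the value 1, is 400 mm for a shift and 2 pi rad for a turn. A row lasts 1/8 s, in which the tool goes at most 62.5 mm and 10.7 degrees, less where a joint would pass 70% of its speed; a pose out of reach is approached as far as the arm can. A call with a number of a shift or a turn outside -1 to 1 is refused whole. A call with a gripper value outside its range is refused whole. The fingers move at their own pace and stop on an object; "force" is the grip in N (left out, the last holds). Time passes only in rows, so rows that repeat a pose let the fingers close, or fill a call up. It gives the time, the measured TCP pose, the force, the opening and the grip force at its end, in the units of the state.
- sense(): the state, without advancing time (a new reading comes with each control period).
- viewer.snapshot(name): name is "scene" or "side" or "wrist"; returns the picture (384x512x3 uint8, red, green, blue); there is no depth.
- viewer.get_calibration(name): a dict with "fx", "fy", "cx", "cy" (pixels), "R" (3x3) and "t" (3): a world point X has camera coordinates R X + t. Camera axes: x right, y down, z forward; pixel columns grow to the right and rows downward; lengths in mm; the calibration is good to about 2 mm. A picture is of the moment at which its call begins: read the wrist's pose just before it. get_calibration takes no time and is no camera call; for the wrist camera it gives the pose at the moment of the call.
- order.hand_in(): hands the job in; it is judged then, once.
The state is a dict: "time": time; "joint_pos": joint angles; "qd": joint speeds; "joint_efforts": joint torques, N m; "tool_pos": TCP position; "tcp_rot": TCP orientation; "ft_force": force on the tool from outside, world axes, zero at the start; "wrist_torque": the same for the moment, N m; "finger_gap": finger opening in mm; "grip_force": force on a finger pad.
Only numpy, scipy, OpenCV 4.12 (cv2) and the standard library are available. Lean on these libraries where they do the work, as an engineer would, in place of code of your own. Each camera call takes 0.05 s, during which the arm holds its last target. There are 200 camera calls.

## Task

One corner of the jig plate on the workshop bench rocks: press down on the brass spots at its corners, one after another, until you have found the one that sinks. Then press the yellow shim tab beside that corner down flat, leaving the other three tabs standing, and press that corner once more to prove that it is now firm: finish while still pressing it down. Nothing is to be gripped: do not lift or shift the plate, and leave everything else on the bench alone.

Things in the scene. Friction and masses are not known exactly. Their poses are not given: they have to be found in the camera images.
- bed: dark steel bed slab, fixed, 180 (x) x 350 (y) x 12 mm thick; origin at the centre of its underside, z up. It stands near the middle of the table, at any place and yaw (within 16 degrees). One of the four pads on it, any of them, is 5 mm too low under the plate, out of sight
- plate: loose aluminium jig plate, 160 (x) x 200 (y) x 12 mm, about 1.6 kg, axes along the bed's, with a blue block and black knob at its centre, rising 52 mm above its top. Its four feet (10 mm) stand on pads on the bed; origin under the centre, level with the soles, 24 mm above the bed's underside; its top is 22 mm above the origin
- corner1 (a point): where to press corner 1, at the bed's -x +y: top of a brass disc 22 mm wide on the plate right over the foot, 55 mm (x) and 75 mm (y) from the plate's centre, 47 mm above the bed's underside when level. Firm if its pad is right; over the low pad it sinks 5 mm when pressed with more than about 3 N, and comes back when let go. Pushes above 20 N are not needed and could force a flat shim back up
- corner2 (a point): where to press corner 2, at the bed's -x -y: top of a brass disc 22 mm wide on the plate right over the foot, 55 mm (x) and 75 mm (y) from the plate's centre, 47 mm above the bed's underside when level. Firm if its pad is right; over the low pad it sinks 5 mm when pressed with more than about 3 N, and comes back when let go. Pushes above 20 N are not needed and could force a flat shim back up
- corner3 (a point): where to press corner 3, at the bed's +x +y: top of a brass disc 22 mm wide on the plate right over the foot, 55 mm (x) and 75 mm (y) from the plate's centre, 47 mm above the bed's underside when level. Firm if its pad is right; over the low pad it sinks 5 mm when pressed with more than about 3 N, and comes back when let go. Pushes above 20 N are not needed and could force a flat shim back up
- corner4 (a point): where to press corner 4, at the bed's +x -y: top of a brass disc 22 mm wide on the plate right over the foot, 55 mm (x) and 75 mm (y) from the plate's centre, 47 mm above the bed's underside when level. Firm if its pad is right; over the low pad it sinks 5 mm when pressed with more than about 3 N, and comes back when let go. Pushes above 20 N are not needed and could force a flat shim back up
- tab1 (a joint): angle of the yellow shim tab 1 beside corner 1, rad: 0 flat on its anvil; it starts standing at 0.65 to 0.85 and stays where it is left. Pressing it down takes 5 to 12 N. Its hinge runs along the bed's x, 31 mm above the bed's underside, 110 mm from the bed's centre line, 10 mm outside the plate. Its steel heel, 22 mm, runs inward under the plate's edge and comes up as the tab goes down
- tab2 (a joint): angle of the yellow shim tab 2 beside corner 2, rad: 0 flat on its anvil; it starts standing at 0.65 to 0.85 and stays where it is left. Pressing it down takes 5 to 12 N. Its hinge runs along the bed's x, 31 mm above the bed's underside, 110 mm from the bed's centre line, 10 mm outside the plate. Its steel heel, 22 mm, runs inward under the plate's edge and comes up as the tab goes down
- tab3 (a joint): angle of the yellow shim tab 3 beside corner 3, rad: 0 flat on its anvil; it starts standing at 0.65 to 0.85 and stays where it is left. Pressing it down takes 5 to 12 N. Its hinge runs along the bed's x, 31 mm above the bed's underside, 110 mm from the bed's centre line, 10 mm outside the plate. Its steel heel, 22 mm, runs inward under the plate's edge and comes up as the tab goes down
- tab4 (a joint): angle of the yellow shim tab 4 beside corner 4, rad: 0 flat on its anvil; it starts standing at 0.65 to 0.85 and stays where it is left. Pressing it down takes 5 to 12 N. Its hinge runs along the bed's x, 31 mm above the bed's underside, 110 mm from the bed's centre line, 10 mm outside the plate. Its steel heel, 22 mm, runs inward under the plate's edge and comes up as the tab goes down
- press1 (a point): where to press tab 1: on the top face of its 65 x 24 x 4 mm yellow blade, 50 mm out from the hinge, which moves with the tab. It lies at the bed's y = +160 mm, 33 mm above the bed's underside, when the tab is flat. The heel then stands 1.2 mm below the level plate: it stops a low corner's sinking and carries it; at a corner that stands on its pad it does nothing
- press2 (a point): where to press tab 2: on the top face of its 65 x 24 x 4 mm yellow blade, 50 mm out from the hinge, which moves with the tab. It lies at the bed's y = -160 mm, 33 mm above the bed's underside, when the tab is flat. The heel then stands 1.2 mm below the level plate: it stops a low corner's sinking and carries it; at a corner that stands on its pad it does nothing
- press3 (a point): where to press tab 3: on the top face of its 65 x 24 x 4 mm yellow blade, 50 mm out from the hinge, which moves with the tab. It lies at the bed's y = +160 mm, 33 mm above the bed's underside, when the tab is flat. The heel then stands 1.2 mm below the level plate: it stops a low corner's sinking and carries it; at a corner that stands on its pad it does nothing
- press4 (a point): where to press tab 4: on the top face of its 65 x 24 x 4 mm yellow blade, 50 mm out from the hinge, which moves with the tab. It lies at the bed's y = -160 mm, 33 mm above the bed's underside, when the tab is flat. The heel then stands 1.2 mm below the level plate: it stops a low corner's sinking and carries it; at a corner that stands on its pad it does nothing
- oilcan: bystander: green bottle with a red cap, 52 mm wide, 130 tall; loose, near the bed; origin at the underside
- sprayer: bystander: white-labelled can, 56 mm wide, 150 tall; loose, near the bed; origin at the underside
- driver: bystander: screwdriver with an orange handle, lying near the bed
- spanner: bystander: steel spanner, lying near the bed
- collar: bystander: brass ring, 44 mm wide, 20 tall; loose, near the bed; origin at the underside
- dowel: bystander: headed steel pin, 50 mm tall, standing; loose, near the bed; origin at the underside

How it is judged (in metres and radians):
On the way, in this order (a step that is already met when the one before it is completed fails the run):
1. with all tabs still standing, the rocking corner is pressed and sinks by 3 mm or more (contact force between the fingers and plate above 1 N and z of any of corner1, corner2, corner3, corner4 in the frame of bed below 0.044 m and value of joint each of tab1, tab2, tab3, tab4 above 0.4 rad), for 0.1 s.
2. one tab is pressed down flat (below 0.12 rad) (value of joint any of tab1, tab2, tab3, tab4 below 0.12 rad), for 0.2 s.
At the end, for the whole second after the job is handed in: Only one tab is flat (below 0.12 rad; the rest above 0.4). The fingers press the plate with over 3 N, and that shim's heel carries over 2.5 N with its corner at most 2.8 mm below level. Plate still (20 mm/s), under 5 mm up, tilted under 0.035 rad (((value of joint tab1 below 0.12 rad and value of joint each of tab2, tab3, tab4 above 0.4 rad and contact force between tab1 and plate above 2.5 N and contact force between the fingers and plate above 3 N and z of corner1 in the frame of bed above 0.0442 m) or (value of joint tab2 below 0.12 rad and value of joint each of tab1, tab3, tab4 above 0.4 rad and contact force between tab2 and plate above 2.5 N and contact force between the fingers and plate above 3 N and z of corner2 in the frame of bed above 0.0442 m) or (value of joint tab3 below 0.12 rad and value of joint each of tab1, tab2, tab4 above 0.4 rad and contact force between tab3 and plate above 2.5 N and contact force between the fingers and plate above 3 N and z of corner3 in the frame of bed above 0.0442 m) or (value of joint tab4 below 0.12 rad and value of joint each of tab1, tab2, tab3 above 0.4 rad and contact force between tab4 and plate above 2.5 N and contact force between the fingers and plate above 3 N and z of corner4 in the frame of bed above 0.0442 m)) and z of plate in the frame of bed below 0.029 m and angle between plate's own z axis and vertical below 0.035 rad and linear speed of plate below 0.02 m/s); the arm keeps its last pose, push and grip.
It fails at once if a second shim tab is pushed down (value of joint each of tab1, tab2 below 0.4 rad or value of joint each of tab1, tab3 below 0.4 rad or value of joint each of tab1, tab4 below 0.4 rad or value of joint each of tab2, tab3 below 0.4 rad or value of joint each of tab2, tab4 below 0.4 rad or value of joint each of tab3, tab4 below 0.4 rad).
It fails at once if the plate is lifted (10 mm) or tipped (0.15 rad) (z of plate in the frame of bed above 0.034 m or angle between plate's own z axis and vertical above 0.15 rad).
It fails at once if the plate is shifted more than 12 mm on its bed (x of plate in the frame of bed above 0.012 m or x of plate in the frame of bed below -0.012 m or y of plate in the frame of bed above 0.012 m or y of plate in the frame of bed below -0.012 m).
It fails at once if a bystander is moved more than 30 mm (distance of any of oilcan, sprayer, driver, spanner, collar, dowel from where it was at the start of the episode above 0.03 m).
It also fails if it takes over 51 s, if anything falls off the work surface, if the arm or the gripper's body presses on something with over 40 N, if the wrist force passes 120 N, or if a joint passes its speed limit or range.

## Working session

There is one attempt and no reset: what is moved stays moved. The work goes in short steps, Python scripts to look and compute and a tool call to move; the robot and the scene stay as the last step left them, time stands still between calls to the robot, and variables do not carry over. Pictures are saved under pics/ and viewed, at most 10 in all, crops included, and the job is handed in when it is done.

Besides the shell and the picture viewer there is one more tool, called after "Request:" by a JSON object that holds its "api" and its "payload". carry_out: Moves the arm, as the interface text tells. Its arguments: {"type":"object","properties":{"increments":{"type":"array"},"force":{"type":"number"}},"required":["increments"]}

```bash
mkdir -p pics
python3 - <<'E'
from bench import sense, viewer, r
import cv2
s=sense(); print(s, r.tcp_to_grasp)
for n in ("scene","side"):
    im=viewer.snapshot(n); cv2.imwrite(f"pics/{n}0.png",cv2.resize(im[...,::-1],(800,600),interpolation=cv2.INTER_CUBIC))
    print(n,viewer.get_calibration(n))
E
```

```text
{'time': 0.0, 'joint_pos': array([ 5.84746297e+01,  7.51488999e+00,  8.53289544e+01, -1.62517948e-03,
        8.72593691e+01, -4.89247227e+00]), 'qd': array([ 0.0250156 ,  0.06160218, -0.02026893,  0.03613526, -0.11012351,
        0.00685798]), 'joint_efforts': array([-6.86748208e-04, -5.69399464e+01, -5.00555670e+01, -4.62378903e-04,
        1.51408254e-02,  5.19156856e-06]), 'tool_pos': array([268.66753687, 535.89031613, 230.24979336]), 'tcp_rot': array([-1.79897024e+02, -7.18540086e-03,  1.53367175e+02]), 'ft_force': array([-0.22021695,  0.13632014, -0.32002407]), 'wrist_torque': array([-0.06966785, -0.01574188,  0.01164648]), 'grip_force': 0.0, 'finger_gap': 85.27223832788833} 18.700000000000003
scene {'fx': 434.1780804498429, 'fy': 434.1780804498429, 'cx': 256.89632004199217, 'cy': 190.06094286583766, 'R': array([[ 0.58856992,  0.80842994, -0.00514625],
       [ 0.49632754, -0.36635679, -0.78704617],
       [-0.63815705,  0.46067747, -0.61687263]]), 't': array([-387.18476664, -217.55172757, 1447.50437589])}
side {'fx': 436.6241175339714, 'fy': 436.6241175339714, 'cx': 253.11380396776656, 'cy': 185.24395789450662, 'R': array([[ 0.77890333, -0.62681525,  0.02030379],
       [-0.30929161, -0.4120981 , -0.85703784],
       [ 0.54557154,  0.66126983, -0.51485328]]), 't': array([-413.42677139,  242.12820271,  648.80764833])}
```

View pics/scene0.png

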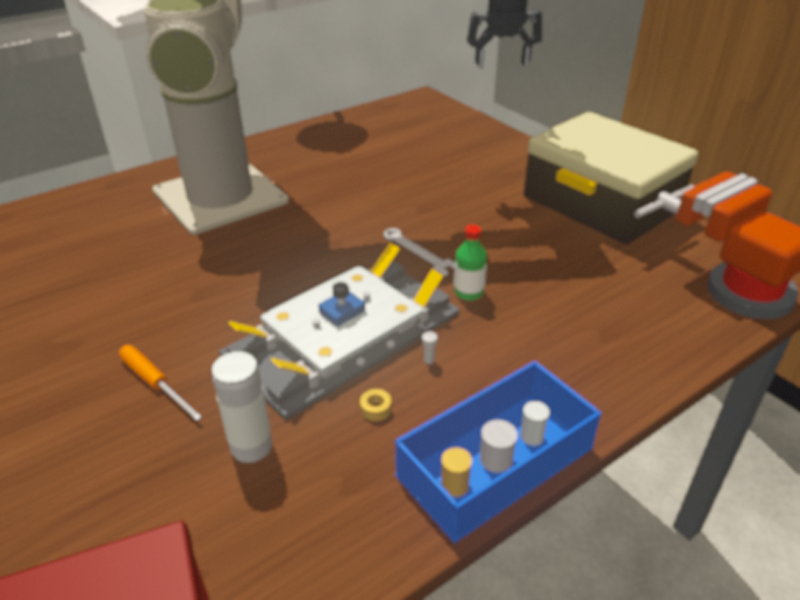

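View pics/side0.png

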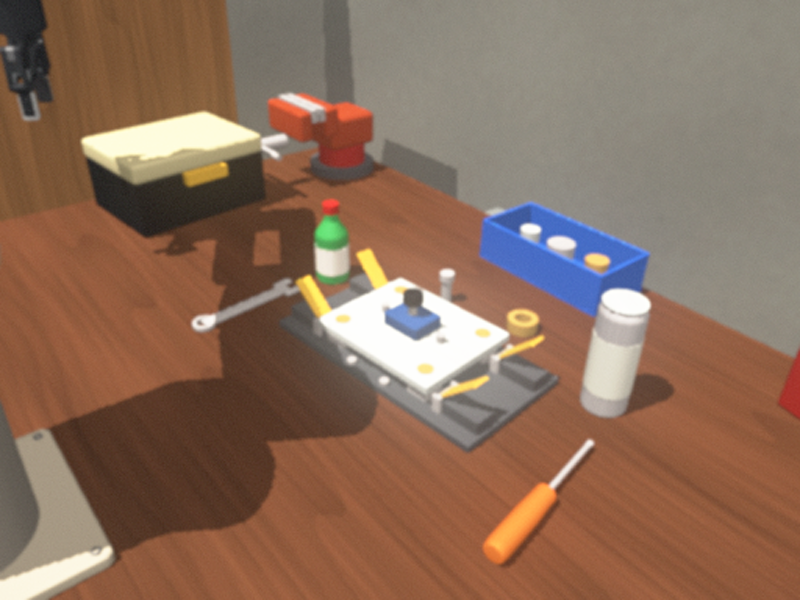

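The scene picture (800x600) shows the discs at about (283,317), (358,278), (401,309) and (325,352). The side picture has them at (343,319), (401,290), (482,333) and (425,369). The spray can and oil can stand at opposite ends of the bed.

```bash
cat > h.py <<'E'
import numpy as np
def back(c,uv,z):
    u=(uv[0]+.5)*512/800-.5; v=(uv[1]+.5)*384/600-.5
    d=c["R"].T@np.array([(u-c["cx"])/c["fx"],(v-c["cy"])/c["fy"],1]); o=-c["R"].T@c["t"]
    return o+d*(z-o[2])/d[2]
E
python3 - <<'E'
from h import *
from bench import viewer
np.set_printoptions(precision=1,suppress=True)
P={"scene":[(283,317),(358,278),(401,309),(325,352)],"side":[(343,319),(401,290),(482,333),(425,369)]}
for n in P:
    c=viewer.get_calibration(n); B=np.array([back(c,p,47)[:2] for p in P[n]]); print(n,B.tolist(),B.mean(0))
    print([np.linalg.norm(B[i]-B[i-1]) for i in range(4)], [np.degrees(np.arctan2(*(B[i]-B[i-1])[::-1])) for i in range(4)])
c=viewer.get_calibration("scene")
for n,uv,z in (("sprayer",(238,365),150),("oil",(473,231),130),("dowel",(430,337),50),("collar",(376,398),20)): print(n,back(c,uv,z))
c=viewer.get_calibration("side")
for n,uv,z in (("sprayer",(625,302),150),("oil",(330,207),130),("dowel",(447,274),50),("collar",(523,317),20)): print(n,back(c,uv,z))
E
```

```text
scene [[494.44771012822287, -108.60034028437366], [478.2809273749315, 40.85584613699598], [587.2546530648369, 50.36181933088767], [601.905985133872, -97.33652463440546]] [540.5 -28.7]
[np.float64(108.0470009310124), np.float64(150.32802973567942), np.float64(109.38755147228476), np.float64(148.4232540456083)] [np.float64(-174.0160873106053), np.float64(96.17372082083962), np.float64(4.985393723987388), np.float64(-84.33492525566328)]
side [[472.1056591900848, 40.80577270231538], [581.40340605279, 52.48873765838357], [597.1419226587036, -94.98887459104208], [488.0381994249155, -107.61762042578795]] [534.7 -27.3]
[np.float64(149.27608470881734), np.float64(109.92037636138585), np.float64(148.31502627767208), np.float64(109.83217945954478)] [np.float64(96.12696567518273), np.float64(6.101246713888789), np.float64(-83.90856346552617), np.float64(-173.39740151644955)]
sprayer [ 660.  -245.6  150. ]
oil [578.  200.8 130. ]
dowel [669.4  44.1  50. ]
collar [699.9 -75.2  20. ]
sprayer [ 655.5 -249.7  150. ]
oil [559.6 196.5 130. ]
dowel [662.   43.4  50. ]
collar [702.3 -75.4  20. ]
```

Both views agree on the bed: centre about (538,-28), yaw about 6°, and disc spacings of 150 x 110 mm as given. I'll move above corner 1 with the fingers shut and the tool aligned to the bed.

Request:
{"api": "carry_out", "payload": {"increments": [-0.97,-0.876,0.2,0,0,0.159,-1,-0.97,-0.876,0.2,0,0,0.159,-1,-0.97,-0.876,0.2,0,0,0.159,-1,-0.97,-0.876,0.2,0,0,0.159,-1,-0.97,-0.876,0.2,0,0,0.159,-1,-0.97,-0.876,0.2,0,0,0.159,-1,-0.97,-0.876,0.2,0,0,0.159,-1,-0.97,-0.876,0.2,0,0,0.159,-1,-0.97,-0.876,0.2,0,0,0.159,-1,-0.97,-0.876,0.2,0,0,0.159,-1], "force": 60}}

```text
time: 1.35
tool_pos: [458.5, 47.4, 150.5]
tcp_rot: [-179.9, 0.0, 95.9]
ft_force: [-0.9, 0.3, 0.3]
finger_gap: -0.2
grip_force: 0.0
```

```bash
cat >> h.py <<'E'
import sys
from scipy.spatial.transform import Rotation as Ro
T0=np.array([537.6,-28.0]); yaw=6.0
def bed(x,y):
    a=np.radians(yaw); return T0+np.array([x*np.cos(a)-y*np.sin(a),x*np.sin(a)+y*np.cos(a)])
def inc(cmd,cyaw,tgt):
    Rm=Ro.from_euler('xyz',[180,0,cyaw],degrees=True).as_matrix()
    return Rm.T@(np.array(tgt)-cmd)/400
E
python3 - <<'E'
from h import *
from bench import sense
np.set_printoptions(precision=4,suppress=True)
cmd=np.array([268.927,536.362,231.292]); y0=180-58.476+4.893+0
s=sense(); print(s["time"],s["tool_pos"],s["tcp_rot"],s["ft_force"],s["finger_gap"])
y0=153.367
cmd=cmd+Ro.from_euler('xyz',[180,0,y0],degrees=True).as_matrix()@(400*np.array([-.97,-.876,.2])); cy=y0-.159*360
print("cmd",cmd,cy)
for i,(x,y) in enumerate([(-55,75),(-55,-75),(55,75),(55,-75)],1): print(i,bed(x,y),inc(cmd,cy,[*bed(x,y),50]))
E
```

```text
1.35 [458.5209  47.3541 150.4713] [-179.9075    0.0041   95.9234] [-0.8985  0.3005  0.3247] -0.15586366431140805
cmd [458.6835  49.2105 151.292 ] 96.12699999999998
1 [475.0617  40.8401] [-0.0252  0.0385  0.2532]
2 [ 490.7409 -108.3382] [-0.4002  0.0376  0.2532]
3 [584.4591  52.3382] [-0.0258  0.3135  0.2532]
4 [600.1383 -96.8401] [-0.4008  0.3126  0.2532]
```

Request:
{"api": "carry_out", "payload": {"increments": [-0.025,0.0385,0.1,0,0,0,-1,-0.025,0.0385,0.2,0,0,0,-1,-0.025,0.0385,0.24,0,0,0,-1,-0.025,0.0385,0.25,0,0,0,-1,-0.025,0.0385,0.253,0,0,0,-1,-0.025,0.0385,0.255,0,0,0,-1,-0.025,0.0385,0.257,0,0,0,-1,-0.025,0.0385,0.26,0,0,0,-1,-0.025,0.0385,0.26,0,0,0,-1,-0.025,0.0385,0.26,0,0,0,-1]}}

```text
time: 2.6
tool_pos: [475.1, 40.9, 47.3]
tcp_rot: [-180.0, -0.0, 96.1]
ft_force: [-0.6, -0.9, 0.7]
finger_gap: -0.1
grip_force: 0.0
```

Run:
```python
from bench import sense,viewer
import cv2
s=sense(); print(s["tool_pos"],s["ft_force"])
im=viewer.snapshot("side")[150:300,170:370]; cv2.imwrite("pics/s1.png",cv2.resize(im[...,::-1],(800,600),interpolation=cv2.INTER_CUBIC))
```

```text
[475.05882549  40.90002832  47.2990715 ] [-0.60811314 -0.88865117  0.73534337]
```

View pics/s1.png

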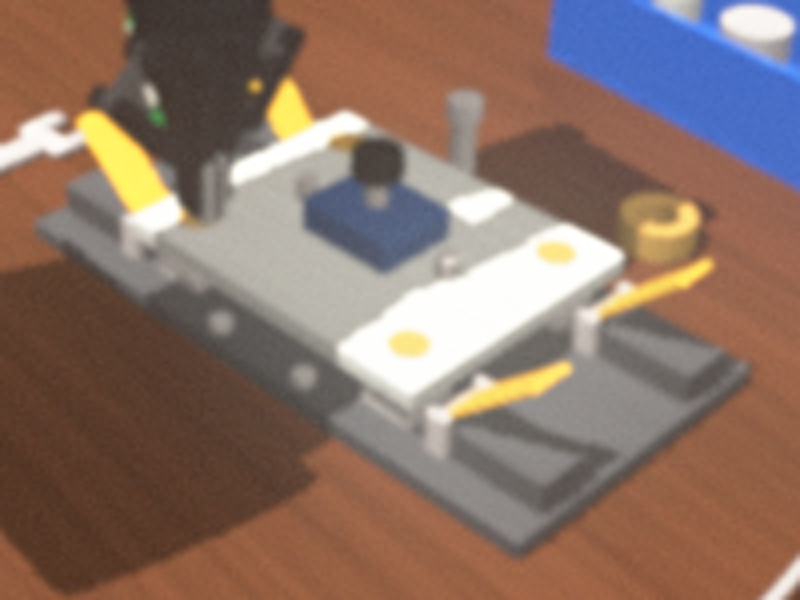

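The shut fingers sit on disc 1, at about (200,215) in the crop. The tabs are in line with the discs. Next I press.

Request:
{"api": "carry_out", "payload": {"increments": [0,0,0.001,0,0,0,-1,0,0,0.002,0,0,0,-1,0,0,0.003,0,0,0,-1,0,0,0.004,0,0,0,-1,0,0,0.005,0,0,0,-1,0,0,0.005,0,0,0,-1,0,0,0.005,0,0,0,-1,0,0,0.005,0,0,0,-1,0,0,0.005,0,0,0,-1,0,0,0.005,0,0,0,-1]}}

```text
time: 3.9
tool_pos: [475.1, 40.9, 45.3]
tcp_rot: [180.0, -0.0, 96.1]
ft_force: [-0.4, 0.4, 1.8]
finger_gap: 0.3
grip_force: 0.9
```

Request:
{"api": "carry_out", "payload": {"increments": [0,0,0.002,0,0,0,-1,0,0,0.003,0,0,0,-1,0,0,0.004,0,0,0,-1,0,0,0.005,0,0,0,-1,0,0,0.005,0,0,0,-1,0,0,0.005,0,0,0,-1,0,0,0.005,0,0,0,-1,0,0,0.005,0,0,0,-1,0,0,0.005,0,0,0,-1,0,0,0.005,0,0,0,-1]}}

```text
time: 5.15
tool_pos: [475.1, 40.9, 43.3]
tcp_rot: [-180.0, -0.0, 96.1]
ft_force: [-1.2, 0.9, 1.3]
finger_gap: 0.1
grip_force: 0.9
```

Request:
{"api": "carry_out", "payload": {"increments": [0,0,0.002,0,0,0,-1,0,0,0.003,0,0,0,-1,0,0,0.004,0,0,0,-1,0,0,0.005,0,0,0,-1,0,0,0.005,0,0,0,-1,0,0,0.005,0,0,0,-1,0,0,0.005,0,0,0,-1,0,0,0.005,0,0,0,-1,0,0,0.005,0,0,0,-1,0,0,0.005,0,0,0,-1]}}

```text
time: 6.4
tool_pos: [475.3, 41.0, 42.6]
tcp_rot: [180.0, 0.0, 96.1]
ft_force: [-9.0, 0.5, 15.8]
finger_gap: -0.1
grip_force: 8.2
```

Run:
```python
from bench import sense,viewer
import cv2
s=sense(); print(s["tool_pos"],s["ft_force"])
im=viewer.snapshot("side")[150:300,170:370]; cv2.imwrite("pics/s2.png",cv2.resize(im[...,::-1],(800,600),interpolation=cv2.INTER_CUBIC))
```

```text
[475.271389    40.97478511  42.55121802] [-9.01683838  0.52924373 15.76956465]
```

View pics/s2.png

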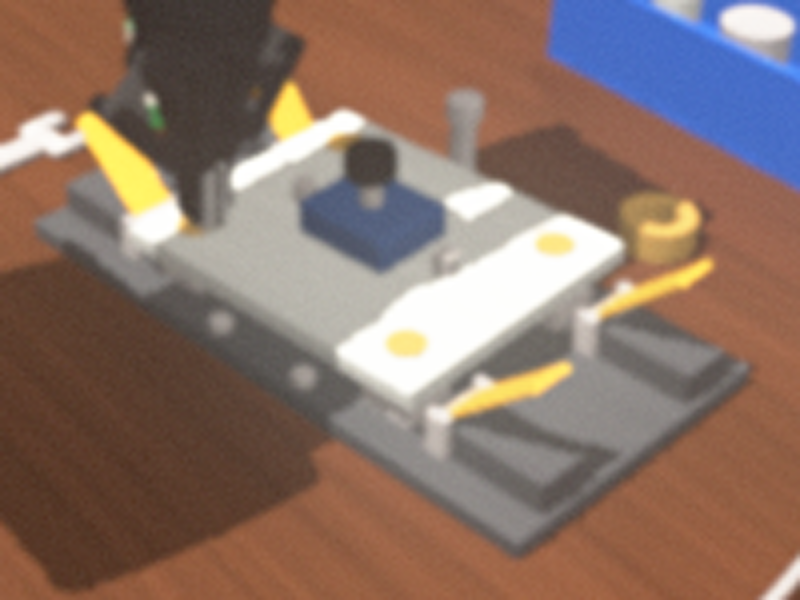

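Corner 1 sank. The tip went down to 42.6 mm before meeting firm resistance at 16 N, and the picture shows the block shifted and disc 4 raised, from (555,250) to (553,243). I'll lift off and press tab 1.

Request:
{"api": "carry_out", "payload": {"increments": [0,0,-0.03,0,0,0,-1,0,0,-0.15,0,0,0,-1,0.1,0,-0.15,0,0,0,-1,0.19,0,-0.15,0,0,0,-1,0.19,0,-0.15,0,0,0,-1,0.19,0,-0.1,0,0,0,-1,0.19,0,-0.085,0,0,0,-1,0.19,0,-0.07,0,0,0,-1,0.19,0,-0.055,0,0,0,-1,0.19,0,-0.04,0,0,0,-1]}}

```text
time: 7.7
tool_pos: [468.3, 116.4, 58.3]
tcp_rot: [179.9, -0.0, 96.1]
ft_force: [-0.8, 1.1, 6.7]
finger_gap: 0.2
grip_force: 2.4
```

Run:
```python
from bench import sense,viewer
import cv2
s=sense(); print(s["tool_pos"],s["ft_force"])
im=viewer.snapshot("side")[150:300,150:350]; cv2.imwrite("pics/s3.png",cv2.resize(im[...,::-1],(800,600),interpolation=cv2.INTER_CUBIC))
```

```text
[468.25447547 116.43228978  58.31083279] [-0.76044794  1.12241221  6.72235064]
```

View pics/s3.png

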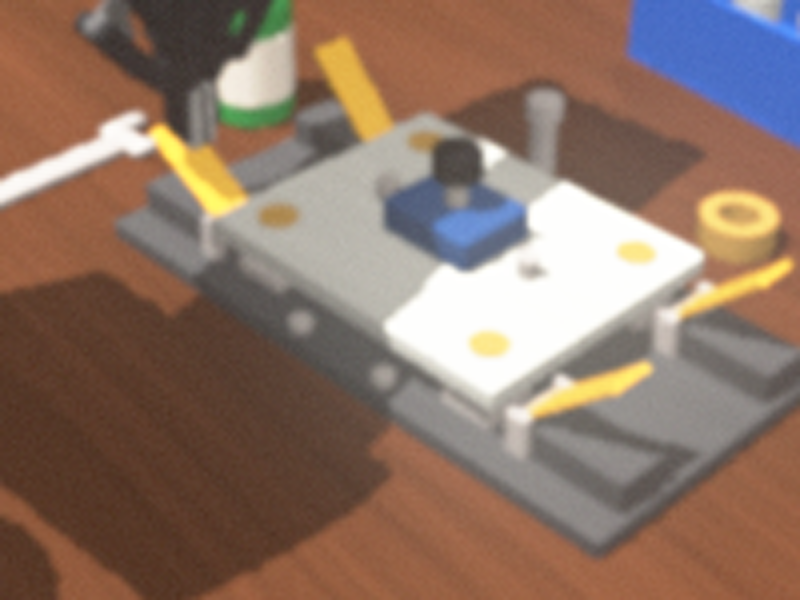

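The fingers are on blade 1, at about (205,140), and it is coming down. The other tabs are still standing. I'll keep pressing.

Request:
{"api": "carry_out", "payload": {"increments": [0,0,0.008,0,0,0,-1,0,0,0.016,0,0,0,-1,0,0,0.024,0,0,0,-1,0,0,0.032,0,0,0,-1,0,0,0.04,0,0,0,-1,0,0,0.045,0,0,0,-1,0,0,0.05,0,0,0,-1,0,0,0.054,0,0,0,-1,0,0,0.057,0,0,0,-1,0,0,0.057,0,0,0,-1]}}

```text
time: 9.0
tool_pos: [467.9, 116.9, 35.4]
tcp_rot: [179.9, -0.0, 96.1]
ft_force: [0.6, 3.5, 4.4]
finger_gap: 0.2
grip_force: 2.3
```

Request:
{"api": "carry_out", "payload": {"increments": [0,0,0.002,0,0,0,-1,0,0,0.004,0,0,0,-1,0,0,0.006,0,0,0,-1,0,0,0.007,0,0,0,-1,0,0,0.008,0,0,0,-1,0,0,0.008,0,0,0,-1,0,0,0.008,0,0,0,-1,0,0,0.008,0,0,0,-1,0,0,0.008,0,0,0,-1,0,0,0.008,0,0,0,-1]}}

```text
time: 10.25
tool_pos: [468.0, 116.9, 32.7]
tcp_rot: [179.9, -0.0, 96.1]
ft_force: [-2.5, 2.7, 11.9]
finger_gap: -0.3
grip_force: 6.0
```

It is flat at 32.7 mm with 12 N. I'll go back over corner 1.

Request:
{"api": "carry_out", "payload": {"increments": [0,0,-0.05,0,0,0,-1,0,0,-0.13,0,0,0,-1,-0.1,0,-0.13,0,0,0,-1,-0.19,0,-0.13,0,0,0,-1,-0.19,0,-0.1,0,0,0,-1,-0.19,0,-0.07,0,0,0,-1,-0.19,0,-0.055,0,0,0,-1,-0.19,0,-0.045,0,0,0,-1,-0.19,0,-0.04,0,0,0,-1,-0.19,0,-0.04,0,0,0,-1]}}

```text
time: 11.5
tool_pos: [475.2, 41.2, 47.4]
tcp_rot: [180.0, 0.0, 96.2]
ft_force: [-0.8, 0.4, 0.8]
finger_gap: -0.4
grip_force: 0.0
```

Request:
{"api": "carry_out", "payload": {"increments": [0,0,0.0005,0,0,0,-1,0,0,0.001,0,0,0,-1,0,0,0.0015,0,0,0,-1,0,0,0.002,0,0,0,-1,0,0,0.0025,0,0,0,-1,0,0,0.003,0,0,0,-1,0,0,0.003,0,0,0,-1,0,0,0.003,0,0,0,-1,0,0,0.003,0,0,0,-1,0,0,0.003,0,0,0,-1]}}

```text
time: 12.75
tool_pos: [475.1, 41.0, 46.1]
tcp_rot: [180.0, -0.0, 96.1]
ft_force: [-2.1, 2.1, 3.4]
finger_gap: 0.0
grip_force: 1.4
```

Run:
```python
from bench import sense,viewer
import cv2
s=sense(); print(s["tool_pos"],s["ft_force"])
im=viewer.snapshot("side")[150:300,150:350]; cv2.imwrite("pics/s4.png",cv2.resize(im[...,::-1],(800,600),interpolation=cv2.INTER_CUBIC))
```

```text
[475.10563886  40.98496649  46.13789482] [-2.10900444  2.14377717  3.35081219]
```

View pics/s4.png

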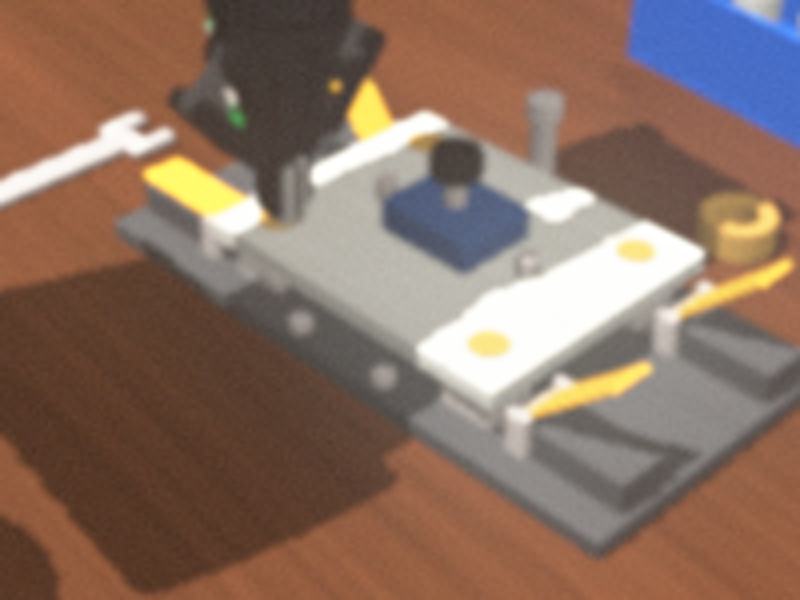

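Tab 1 now lies flat, at (200,190), and the other tabs stand. I'll press firmer.

Request:
{"api": "carry_out", "payload": {"increments": [0,0,0.0005,0,0,0,-1,0,0,0.001,0,0,0,-1,0,0,0.0015,0,0,0,-1,0,0,0.002,0,0,0,-1,0,0,0.0025,0,0,0,-1,0,0,0.003,0,0,0,-1,0,0,0.0035,0,0,0,-1,0,0,0.0035,0,0,0,-1,0,0,0.0035,0,0,0,-1,0,0,0.0035,0,0,0,-1]}}

```text
time: 14.05
tool_pos: [475.2, 41.0, 45.9]
tcp_rot: [-180.0, -0.0, 96.1]
ft_force: [-8.0, 1.3, 15.6]
finger_gap: 0.0
grip_force: 8.4
```

The corner is firm at 45.9 mm with 15.6 N, compared with 42.6 mm before the shim. I'll hand in while still pressing.

```bash
python3 -c "
from bench import sense,order
s=sense(); print(s['tool_pos'],s['ft_force'],s['qd'].round(2)); print(order.hand_in())"
```

```text
[475.18251656  41.00114556  45.92540996] [-7.96729001  1.26575459 15.56494461] [-0.09 -0.06 -0.   -0.06  0.07 -0.07]
the job is handed in; nothing more can be done
None
```

Corner 1 was the rocking one: it sank about 4.5 mm when pressed. I pressed tab 1 flat and left the other three standing, and corner 1 now holds firm at 45.9 mm under about 15.6 N. I handed the job in while still pressing; the hand-in gave no verdict, and I did not need to test corners 2–4.

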